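Hold the spring clamp open over the glued plates

ROBOT

A 7-joint arm with a two-finger parallel gripper is mounted at the origin on a cart in front of the work surface, level with it; the furniture and walls round the work are solid. World frame = base frame: x ahead of the robot, y to its left, z up, the work surface at z = 0. Lengths are in m, angles in rad, forces in N, time in s.
With the tool pointing down it reaches from about 0.35 to 0.9 m from the base axis. Payload 7.2 kg.
Tool frame: the origin (TCP) lies at the very end of the fingers, on their centre line; the grasp point (between the pads) lies 19 mm behind it; z points along the fingers, y is the line along which they close (so a half turn about z gives the same grasp; the last joint's range is limited). The gripper opens to 85 mm and grips with 20 to 120 N. Pads are 22 mm wide; open, the fingers measure 114 mm over their backs; the gripper's body (76 mm by 85 mm) begins 54 mm behind the grasp point. The pads swing forward as they close: fully open they stand 13 mm farther back than shut.
Start: joints at [-1.286, 0.411, -0.013, 1.596, 0.006, 1.134, -0.082], TCP at [0.216, 0.587, 0.231] pointing down, gripper open.
Joint ranges: [-2.95, 2.95], [-0.29, 1.99], [-1.47, 1.44], [0.14, 2.54], [-1.03, 4.17], [0.13, 1.85], [-2.86, 2.86]. Speed limits (rad/s): [2.39, 2.39, 3.01, 3.01, 3.14, 3.14, 3.14].

INTERFACE

Orientations are given as a unit quaternion [x, y, z, w].
In Python, from bench import env, eyes, get_state gives the robot as it stands (env), with the cameras (eyes) and the readings as plain functions.
- The arm moves only by the shell command python3 drive.py 'ROWS' [OPENING] [FORCE]. ROWS is rows parted by semicolons, their numbers by spaces, 1 to 20 of them, each of 6 numbers: dx, dy, dz in m, then a rotation vector rx, ry, rz in rad; each row is the pose to reach, as a shift and turn from the pose commanded when the command began, along the tool's axes at that moment; what a row does not reach only later rows make up. A row lasts 1/12 s, in which the tool goes at most 0.0417 m and 0.125 rad, less where a joint would pass 70% of its speed; a pose out of reach is approached as far as the arm can. OPENING is the opening from 0.0 (shut) to 1.0 (fully open), set as the command begins (- or left out keeps the last). The fingers move at their own pace and stop on an object; FORCE is the grip in N (left out, the last holds). Time passes only in rows, so rows that do not move let the fingers close. It prints the time, the measured TCP pose, the force, the opening and the grip force at its end.
- get_state(): the state, without advancing time (a new reading comes with each control period).
- eyes.get_image(name): name is "side" or "top" or "wrist"; returns (picture, depth): 420x560x3 uint8, red, green, blue; 420x560 float32, m along the optical axis (not along the pixel's ray), 0 where there is no reading.
- eyes.get_calibration(name): a dict with "fx", "fy", "cx", "cy" (pixels), "xyz" and "orientation" of the camera in the world. Camera axes: x right, y down, z forward; pixel columns grow to the right and rows downward; lengths in m; the calibration is good to about 2 mm. A picture is of the moment at which its call begins: read the wrist's pose just before it. get_calibration takes no time and is no camera call; for the wrist camera it gives the pose at the moment of the call.
- env.finish_job(): hands the job in; it is judged then, once.
The state is a dict: "clock": time; "joints": joint angles; "joint_vel": joint speeds; "joint_efforts": joint torques, N m; "position": TCP position; "tcp_rot": TCP orientation; "ft_force": force on the tool from outside, world axes, zero at the start; "wrist_torque": the same for the moment, N m; "width": opening from 0.0 (shut) to 1.0 (fully open); "gripper_force": force on a finger pad.
Only numpy, scipy, OpenCV 4.12 (cv2) and the standard library are available. Lean on these libraries where they do the work, as an engineer would, in place of code of your own. Each camera call takes 0.05 s, during which the arm holds its last target. There are 200 camera calls.

TASK

Two plywood plates, just glued face to face, stand on edge in the gluing stand. Slide the stand's stop along its track until the plates are held snugly between it and the fixed end stop, then take the large spring clamp off the clamp rail and bring it, squeezed wide open, down astride the middle of the plates' top edge with its jaws clear of both faces. Finish while still holding it open there, so that I can slip protective pads in before it closes; do not let the clamp bump the plates, and leave everything else on the bench where it stands.

Things in the scene. Friction and masses are not known exactly. Their poses are not given: they have to be found in the camera images.
- stand: Gluing stand fixed to the bench: plywood base 130 x 340 x 18 mm (x, y, z), origin at the centre of its underside. Along its y axis: a channel 15 mm wide between two wooden cleats (20 mm thick, tops 46 mm above the bench, y -20 to +135 mm), a fixed end stop with its face at y = +135 mm (top at 64 mm), and at the -y end a T-track with the sliding stop.
- stop (a joint): Travel of the sliding stop along the stand's +y axis, m: 0 at the outer end of the track; it stays where left (friction about 2 N). When the plates are home against the fixed end stop it bears on their end and reads about 0.090; it starts 50 to 85 mm short of that.
- stop_knob (a point): Middle of the black lobed knob on the sliding stop, the place to grip: 29 to 33 mm across, 80 mm above the bench (z 67 to 93 mm). The wooden block below it is 50 x 46 mm, its top 59 mm above the bench; its pressing face is 30 mm from the knob's axis towards the stand's +y.
- plates: The workpiece: a loose pair of plywood plates glued face to face, 12 mm thick (x), 160 mm long (y), 90 mm high (z), 0.13 kg; origin at the centre of the underside, standing on the base 18 mm above the bench, axes as the stand's. It starts 3 to 12 mm short of the fixed end stop; home, its origin is at y = +55 mm of the stand.
- plates_top (a point): Middle of the plates' top edge, 108 mm above the bench.
- rack: Clamp rail fixed to the bench: an upright wooden batten 12 mm thick (x), 300 mm long (y), top edge 80 mm above the bench, on two feet 110 mm deep; origin at the centre of its underside. Two small spring clamps are parked at its +y end (tops 138 mm above the bench) and stay there.
- clamp: Large spring clamp, dark steel, black grips, 95 g, 24 mm wide (y): two arms on a pivot. Starts upright, clipped on the -y half of the rail, pivot 28 mm above the rail's top edge (z = 108 mm), axes as the rail's. The body is the +x arm, origin on the pivot; it leans by half the opening angle. Grips rise 63 mm above the pivot, jaws reach 54 mm below; free between up to 8 mm below it.
- clamp_arm (a joint): Opening angle of the clamp in rad: 0 with the jaws closed on the 12 mm rail, -0.25 quite shut, about 0.48 fully squeezed (end stop; 33 mm between the jaw pads). Spring: about 5 N on the grips at 0, 12 N when fully open.
- jaw_a (a point): Middle of the inner face of the jaw pad (24 x 18 mm) on the body's arm (+x side), 45 mm below the pivot.
- jaw_b (a point): Middle of the inner face of the jaw pad on the other arm (-x side).
- grip_a (a point): Outer face of the rubber grip on the body's arm, 52 mm above the pivot. Squeeze the two grips together along x, from above: 52 mm over their outsides here (57 mm at the top) when clipped on the rail, about 26 mm when squeezed to the end stop.
- grip_b (a point): Outer face of the rubber grip on the other arm, 52 mm above the pivot.
- glue_bottle: Bystander: dark glue bottle with a white nozzle, 51 mm across, 184 mm tall, standing loose beyond the stand; origin at its underside.
- filler_tub: Bystander: filler tub, 70 mm across, 66 mm tall, loose near the bench's front edge; origin at its underside.
- masking_tape: Bystander: roll of masking tape, 101 mm across, 24 mm high, lying loose beyond the stand; origin at its underside.

How it is judged:
By the outcome, as a careful person would: the job done as asked, in the order asked, and still so for the second after the job is handed in, while the arm keeps its last pose, push and grip.
It also fails if it takes over 54 s, if anything falls off the work surface, if the arm or the gripper's body presses on something with over 40 N, if the wrist force passes 120 N, or if a joint passes its speed limit or range.

## Working session

There is one attempt and no reset: what is moved stays moved. The work goes in short steps, Python scripts to look and compute and a shell command to move; the robot and the scene stay as the last step left them, time stands still between calls to the robot, and variables do not carry over. Pictures are saved under pics/ and viewed, at most 10 in all, crops included, and the job is handed in when it is done.

```bash
ls; mkdir -p pics
cat > h.py <<'E'
from bench import env, eyes, get_state
import numpy as np, cv2
from scipy.spatial.transform import Rotation as R
def cloud(n):
    im,d=eyes.get_image(n); c=eyes.get_calibration(n)
    v,u=np.mgrid[0:420,0:560]
    p=np.stack([(u-c["cx"])/c["fx"]*d,(v-c["cy"])/c["fy"]*d,d],-1)
    return im,d,p@R.from_quat(c["orientation"]).as_matrix().T+np.array(c["xyz"])
E
python3 - <<'E'
from h import *
for n in("top","side"):
    im,d,P=cloud(n); np.savez(f"{n}0.npz",im=im,d=d,P=P)
    cv2.imwrite(f"pics/{n}0.png",im[:,:,::-1]); print(eyes.get_calibration(n))
s=get_state(); print(s)
E
```

```text
bench.py
drive.py
pics
{'fx': 389.3080592686456, 'fy': 389.3080592686456, 'cx': 281.3488438407877, 'cy': 209.8939926216349, 'xyz': array([ 0.38080226, -0.00612235,  0.99006533]), 'orientation': array([ 0.71224854, -0.69582415,  0.06498195, -0.06563619])}
{'fx': 433.1189538172183, 'fy': 433.1189538172183, 'cx': 276.3879417356181, 'cy': 209.38840699146664, 'xyz': array([ 0.23006494, -0.61637167,  0.68934146]), 'orientation': array([ 0.88098805, -0.21335541,  0.10266126, -0.40963421])}
{'clock': 0.1, 'joints': array([-1.28619884,  0.41183336, -0.0127171 ,  1.59696104,  0.005571  ,
        1.13430248, -0.08224541]), 'joint_vel': array([-0.00044524, -0.00018466, -0.00156607, -0.00057233, -0.00031531,
        0.00112527,  0.00047429]), 'joint_efforts': array([ 2.56397092e-03, -6.01831627e+01,  6.83887973e-01, -3.00086939e+01,
        1.39313107e-02,  6.52695351e-03, -3.29930106e-05]), 'position': array([0.2158218 , 0.58607547, 0.23052847]), 'tcp_rot': array([ 1.75499481e-01,  9.84479249e-01, -7.28872558e-04, -9.15503507e-05]), 'ft_force': array([-0.25908361,  0.03686157, -0.15707429]), 'wrist_torque': array([0.01016172, 0.0383104 , 0.0231299 ]), 'gripper_force': 0.0, 'width': 1.002161568822069}
```

View pics/top0.png

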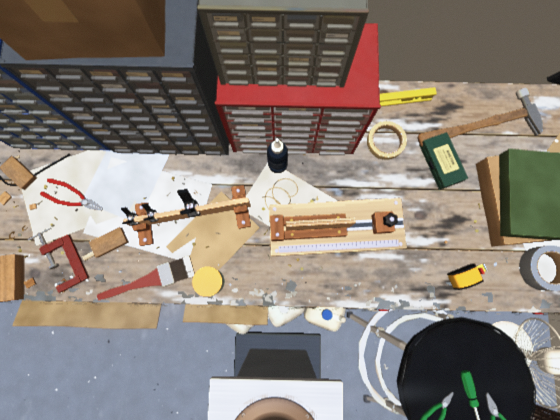

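View pics/side0.png

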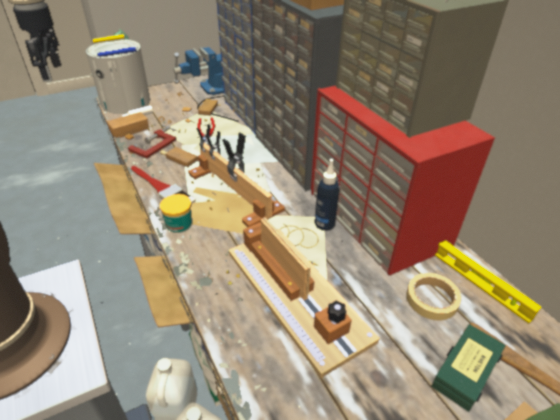

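The top view shows the stand around (337,226), with the knob at (391,221), plates at about (313,222), the rail from (130,217) to (250,200), the large clamp at (188,203) and the bottle at (278,155). Image up is roughly world +x and left is +y. Next I'll measure by height bands.

Run:
```python
from h import *
z=np.load("top0.npz"); P=z["P"]; im=z["im"]; s=np.load("side0.npz"); S=s["P"]
cv2.imwrite("pics/crop0.png",cv2.resize(im[140:300,110:420,::-1],None,fx=2.5,fy=2.5,interpolation=cv2.INTER_CUBIC))
def axis(n,p):
    r=cv2.minAreaRect(p[:,:2].astype(np.float32)); c=np.median(p,0)
    l=cv2.fitLine(p[:,:2].astype(np.float32),cv2.DIST_HUBER,0,.01,.01).ravel()
    print(n,len(p),"med",c.round(4),"rect",np.round(r[0],4),np.round(r[1],4),r[2],"ang",np.degrees(np.arctan2(l[1],l[0])).round(2))
def box(Q,u0,u1,v0,v1,z0,z1):
    q=Q[v0:v1,u0:u1].reshape(-1,3); return q[(q[:,2]>z0)&(q[:,2]<z1)]
print("bench z",np.median(P[255:262,300:400,2]))
axis("plates",box(P,262,375,200,250,.1,.117))
axis("rail",box(P,200,235,185,225,.07,.09))
axis("knob",box(P,375,410,205,240,.083,.1))
axis("block",box(P,365,410,205,240,.05,.066))
axis("clamp",box(P,170,205,180,225,.1,.2))
axis("clamptop",box(P,170,205,180,225,.15,.2))
axis("base",box(P,262,410,190,262,.01,.026))
q=box(P,170,205,180,225,.1,.2); print(q[np.argsort(-q[:,2])][::8].round(3))
```

```text
bench z -0.0002917456316146594
plates 385 med [ 0.521  -0.0928  0.1075] rect [ 0.5216 -0.0941] [0.0123 0.1595] 4.538608551025391 ang -85.44
rail 202 med [0.561  0.1502 0.0797] rect [0.5614 0.1508] [0.0129 0.0844] 11.632733345031738 ang -78.31
knob 142 med [ 0.5336 -0.2602  0.0926] rect [ 0.5345 -0.2602] [0.0296 0.0308] 85.53779602050781 ang -53.63
block 268 med [ 0.5281 -0.2452  0.0583] rect [ 0.5343 -0.2535] [0.0503 0.0457] 4.060122013092041 ang 30.28
clamp 326 med [0.5583 0.2064 0.1472] rect [0.5496 0.2077] [0.0548 0.0263] 12.851380348205566 ang 14.01
clamptop 152 med [0.5655 0.2068 0.1694] rect [0.5499 0.2068] [0.0549 0.0238] 12.220699310302734 ang 13.02
base 4508 med [ 0.5151 -0.1726  0.018 ] rect [ 0.5393 -0.1377] [0.1583 0.3498] 4.458550930023193 ang -79.89
[[0.569 0.219 0.175]
 [0.57  0.216 0.173]
 [0.529 0.209 0.172]
 [0.568 0.211 0.172]
 [0.573 0.203 0.171]
 [0.575 0.214 0.171]
 [0.531 0.196 0.171]
 [0.527 0.203 0.17 ]
 [0.575 0.212 0.17 ]
 [0.568 0.219 0.17 ]
 [0.532 0.192 0.169]
 [0.523 0.205 0.168]
 [0.567 0.213 0.167]
 [0.535 0.196 0.165]
 [0.565 0.22  0.163]
 [0.564 0.22  0.161]
 [0.565 0.21  0.158]
 [0.563 0.215 0.155]
 [0.563 0.218 0.153]
 [0.567 0.199 0.149]
 [0.572 0.2   0.148]
 [0.563 0.204 0.145]
 [0.559 0.216 0.142]
 [0.539 0.206 0.139]
 [0.56  0.202 0.137]
 [0.558 0.218 0.134]
 [0.557 0.214 0.131]
 [0.562 0.199 0.129]
 [0.556 0.221 0.121]
 [0.557 0.215 0.118]
 [0.543 0.214 0.117]
 [0.551 0.206 0.116]
 [0.549 0.211 0.115]
 [0.551 0.218 0.114]
 [0.533 0.212 0.113]
 [0.559 0.207 0.113]
 [0.556 0.217 0.111]
 [0.559 0.21  0.111]
 [0.541 0.196 0.108]
 [0.568 0.201 0.103]
 [0.556 0.219 0.102]]
```

View pics/crop0.png

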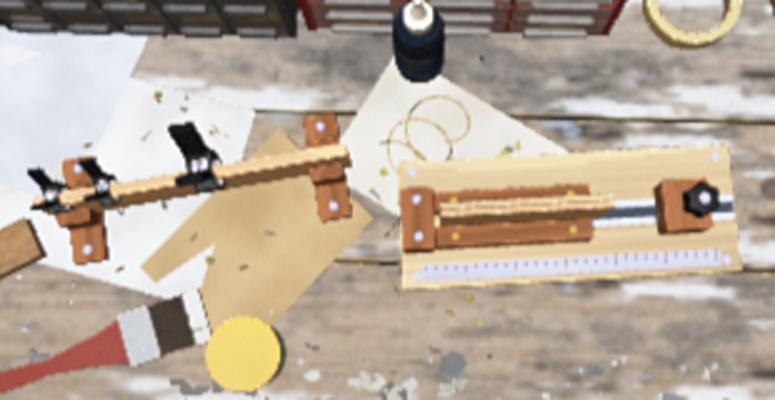

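The crop shows the large clamp at full-image (188,203) astride the rail, the plates in the channel with a gap to the end stop on the left, and the knob at (391,220). I'll cross-check with the side view, find the end stop face and work out the first move.

```bash
cat >> h.py <<'E'
def go(x,y,z,yaw):   # yaw (deg) of tool y axis; tool pointing down
    s=get_state(); Rt=R.from_quat(s["tcp_rot"]).as_matrix()
    a=np.radians(yaw); Y=np.array([np.cos(a),np.sin(a),0]); Z=np.array([0,0,-1.]); G=np.stack([np.cross(Y,Z),Y,Z],1)
    print("d",(Rt.T@(np.array([x,y,z])-s["position"])).round(4),"rot",R.from_matrix(Rt.T@G).as_rotvec().round(4),
      "t",round(s["clock"],2),"pos",s["position"].round(4),"F",s["ft_force"].round(2),"w",round(s["width"],3),"gf",round(s["gripper_force"],1))
E
python3 - <<'E'
from h import *
P=np.load("top0.npz")["P"]; S=np.load("side0.npz")["P"]
ax=np.array([-.0795,.9968]); lx=np.array([.9968,.0795]); c=np.array([.5216,-.0941])
def st(q): r=q[:,:2]-c; return r@lx,r@ax
for n,Q in(("top",P),("side",S)):
    q=Q.reshape(-1,3); u,v=st(q); near=(abs(u)<.06)&(abs(v)<.28)
    for nm,lo,hi,v0,v1 in(("endstop",.058,.07,.075,.2),("plates",.103,.113,-.12,.12),("block",.052,.065,-.25,-.11),("knob",.088,.098,-.25,-.11)):
        m=near&(q[:,2]>lo)&(q[:,2]<hi)&(v>v0)&(v<v1)
        if m.sum(): print(n,nm,m.sum(),"u",np.percentile(u[m],[1,50,99]).round(4),"v",np.percentile(v[m],[1,50,99]).round(4))
    m=(abs(q[:,0]-.55)<.06)&(abs(q[:,1]-.207)<.05)&(q[:,2]>.15)&(q[:,2]<.2)
    print(n,"clamp",m.sum(),cv2.minAreaRect(q[m][:,:2].astype(np.float32)))
    m=(abs(q[:,0]-.56)<.05)&(abs(q[:,1]-.15)<.035)&(q[:,2]>.075)&(q[:,2]<.086)
    print(n,"rail",m.sum(),cv2.minAreaRect(q[m][:,:2].astype(np.float32)))
    m=(q[:,2]>.1)&(q[:,2]<.18)&(abs(q[:,1]+.0)<.1)&(abs(q[:,0]-.65)<.09); print("bottle",np.median(q[m],0))
go(.5345,-.2602,.15,4.56)
E
```

```text
top endstop 330 u [-0.0292  0.0005  0.0502] v [0.0855 0.1018 0.1687]
top plates 371 u [-0.0061 -0.0001  0.0059] v [-0.079  -0.0005  0.0781]
top block 261 u [-0.025  -0.0051  0.0247] v [-0.1818 -0.1517 -0.1376]
top knob 133 u [-0.0158 -0.0006  0.0144] v [-0.181  -0.167  -0.1531]
top clamp 152 ((0.5498716235160828, 0.2068088799715042), (0.054885197430849075, 0.023771321401000023), 12.220699310302734)
top rail 157 ((0.5617638230323792, 0.14900264143943787), (0.012945692986249924, 0.07138895243406296), 11.632733345031738)
bottle [0.72174855 0.00495265 0.13828326]
side endstop 223 u [-0.031  -0.0123  0.0593] v [0.0778 0.1007 0.1974]
side plates 451 u [-0.0084 -0.0028  0.0044] v [-0.0809 -0.0102  0.0771]
side block 393 u [-0.0271 -0.0144  0.0216] v [-0.1849 -0.1717 -0.1401]
side knob 224 u [-0.0175 -0.0034  0.013 ] v [-0.1835 -0.17   -0.1546]
side clamp 162 ((0.5486685633659363, 0.20448832213878632), (0.056843847036361694, 0.026166273280978203), 14.346811294555664)
side rail 116 ((0.5598411560058594, 0.15032972395420074), (0.013709284365177155, 0.07186932861804962), 10.405826568603516)
bottle [ 0.72137416 -0.00673664  0.13894943]
d [-0.5915 -0.6839  0.0816] rot [-1.3000e-03  9.0000e-04  1.1384e+00] t 0.1 pos [0.2158 0.5861 0.2305] F [-0.26  0.04 -0.16] w 1.002 gf 0.0
```

```bash
T="-0.5915 -0.6839 0 0 0 1.138"; echo; python3 drive.py '-0.5915 -0.6839 0 0 0 1.138;-0.5915 -0.6839 0 0 0 1.138;-0.5915 -0.6839 0 0 0 1.138;-0.5915 -0.6839 0 0 0 1.138;-0.5915 -0.6839 0 0 0 1.138;-0.5915 -0.6839 0 0 0 1.138;-0.5915 -0.6839 0 0 0 1.138;-0.5915 -0.6839 0 0 0 1.138;-0.5915 -0.6839 0 0 0 1.138;-0.5915 -0.6839 0 0 0 1.138;-0.5915 -0.6839 0 0 0 1.138;-0.5915 -0.6839 0 0 0 1.138;-0.5915 -0.6839 0 0 0 1.138;-0.5915 -0.6839 0 0 0 1.138;-0.5915 -0.6839 0 0 0 1.138;-0.5915 -0.6839 0 0 0 1.138;-0.5915 -0.6839 0 0 0 1.138;-0.5915 -0.6839 0 0 0 1.138;-0.5915 -0.6839 0 0 0 1.138;-0.5915 -0.6839 0 0 0 1.138' 1.0 30
python3 -c "
from h import *
go(.5345,-.2602,.2,4.56)"
```

```text
clock: 1.77
position: [0.5101, -0.1951, 0.231]
tcp_rot: [0.678, 0.735, 0.0, -0.0]
ft_force: [1.2, 0.3, 0.2]
width: 0.999
gripper_force: 0.0
d [-0.0669  0.0191  0.031 ] rot [-0.0001 -0.0003  0.0012] t 1.77 pos [ 0.5101 -0.1951  0.231 ] F [1.23 0.26 0.16] w 0.999 gf 0.0
```

```bash
python3 drive.py '-0.033 0.0095 0.015 0 0 0;-0.067 0.019 0.031 0 0 0;-0.067 0.019 0.031 0 0 0;-0.067 0.019 0.031 0 0 0' >/dev/null
python3 - <<'E'
from h import *
im,d,P=cloud("wrist"); cv2.imwrite("pics/w1.png",im[:,:,::-1])
ax=np.array([-.0795,.9968]); lx=np.array([.9968,.0795]); c=np.array([.5216,-.0941])
q=P.reshape(-1,3); r=q[:,:2]-c; u,v=r@lx,r@ax
for nm,lo,hi,v0,v1 in(("endstop",.058,.07,.075,.2),("plates",.103,.113,-.12,.12),("block",.052,.065,-.25,-.11),("knob",.088,.098,-.25,-.11)):
    m=(abs(u)<.06)&(q[:,2]>lo)&(q[:,2]<hi)&(v>v0)&(v<v1)
    if m.sum(): print(nm,m.sum(),"u",np.percentile(u[m],[1,50,99]).round(4),"v",np.percentile(v[m],[1,50,99]).round(4))
go(.5345,-.2602,.066,4.56)
E
```

```text
plates 1618 u [-0.0079 -0.0021  0.0037] v [-0.0792 -0.0587 -0.0394]
block 2443 u [-0.0266 -0.0019  0.0224] v [-0.1808 -0.1499 -0.1366]
knob 1498 u [-0.0169 -0.0018  0.0126] v [-0.1801 -0.1654 -0.1522]
d [-0.0012  0.0015  0.1332] rot [-0.0024 -0.0004 -0.0014] t 2.15 pos [ 0.5332 -0.2592  0.1992] F [ 0.56 -0.06 -0.14] w 0.998 gf 0.0
```

View pics/w1.png

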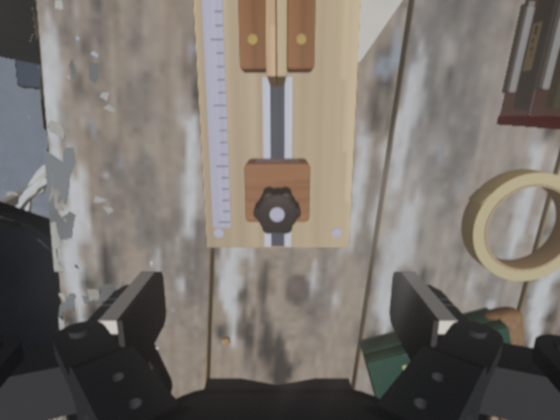

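The wrist view shows the knob at (277,211), centred between the fingers (midpoint column about 277). All three views agree within 2 mm, so I'll descend and grip.

```bash
python3 drive.py '-0.001 0 0.035 0 0 0;-0.001 0 0.07 0 0 0;-0.001 0 0.105 0 0 0;-0.001 0 0.132 0 0 0;-0.001 0 0.132 0 0 0;-0.001 0 0.132 0 0 0' ; python3 drive.py '0 0 0 0 0 0;0 0 0 0 0 0;0 0 0 0 0 0;0 0 0 0 0 0;0 0 0 0 0 0;0 0 0 0 0 0;0 0 0 0 0 0;0 0 0 0 0 0' 0 30
```

```text
clock: 2.65
position: [0.5339, -0.258, 0.0683]
tcp_rot: [0.678, 0.735, -0.0, -0.001]
ft_force: [0.4, 0.0, 1.3]
width: 0.999
gripper_force: 0.0
clock: 3.32
position: [0.5318, -0.2603, 0.0694]
tcp_rot: [0.679, 0.734, -0.001, -0.001]
ft_force: [-10.1, 1.1, 13.6]
width: 0.329
gripper_force: 29.6
```

```bash
python3 drive.py '0.005 -0.002 -0.001 0 0 0;0.012 -0.002 -0.001 0 0 0;0.02 -0.002 -0.001 0 0 0;0.028 -0.002 -0.001 0 0 0;0.036 -0.002 -0.001 0 0 0;0.043 -0.002 -0.001 0 0 0;0.048 -0.002 -0.001 0 0 0;0.05 -0.002 -0.001 0 0 0;0.05 -0.002 -0.001 0 0 0' ; python3 -c "
from h import *
im,d,P=cloud('top')
ax=np.array([-.0795,.9968]); lx=np.array([.9968,.0795]); c=np.array([.5216,-.0941])
q=P.reshape(-1,3); r=q[:,:2]-c; u,v=r@lx,r@ax
m=(abs(u)<.03)&(abs(v)<.12)&(q[:,2]>.1)&(q[:,2]<.113);print(np.percentile(v[m],[1,99]),v[m].max())
p=get_state()['position'][:2]-c;print(p@lx,p@ax)"
```

```text
clock: 4.07
position: [0.5277, -0.2084, 0.0695]
tcp_rot: [0.678, 0.735, 0.0, -0.001]
ft_force: [-5.0, 0.5, 5.9]
width: 0.325
gripper_force: 32.5
[-0.06886546  0.07935877] 0.07970829896815396
-0.002999094553045448 -0.11443908821178135
```

```bash
python3 drive.py '0.001 0 0 0 0 0;0.002 0 0 0 0 0;0.003 0 0 0 0 0;0.004 0 0 0 0 0;0.005 0 0 0 0 0;0.006 0 0 0 0 0;0.007 0 0 0 0 0;0.007 0 0 0 0 0'; python3 drive.py '0.0007 0 0 0 0 0;0.0014 0 0 0 0 0;0.002 0 0 0 0 0;0.002 0 0 0 0 0'
```

```text
clock: 4.78
position: [0.5272, -0.2025, 0.0695]
tcp_rot: [0.678, 0.735, -0.0, -0.0]
ft_force: [-5.0, -2.7, 4.1]
width: 0.326
gripper_force: 32.4
clock: 5.12
position: [0.5271, -0.2009, 0.0695]
tcp_rot: [0.678, 0.735, -0.0, -0.0]
ft_force: [-3.8, -3.2, 4.2]
width: 0.325
gripper_force: 32.3
```

```bash
python3 drive.py '0.0005 0 0 0 0 0;0.001 0 0 0 0 0;0.001 0 0 0 0 0'|grep -E "pos|ft"; python3 drive.py '0.0005 0 0 0 0 0;0.001 0 0 0 0 0;0.001 0 0 0 0 0'|grep -E "pos|ft"
```

```text
position: [0.527, -0.1999, 0.0694]
ft_force: [-4.1, -4.0, 4.7]
position: [0.527, -0.1989, 0.0695]
ft_force: [-3.7, -3.0, 4.4]
```

```bash
for i in 1; do python3 drive.py '0.0005 0 0 0 0 0;0.001 0 0 0 0 0;0.001 0 0 0 0 0'|grep -E "pos|ft"; done; python3 drive.py '0.0005 0 0 0 0 0;0.001 0 0 0 0 0;0.001 0 0 0 0 0'|grep -E "pos|ft"
python3 - <<'E'
from h import *
im,d,P=cloud('top')
ax=np.array([-.0795,.9968]); lx=np.array([.9968,.0795]); c=np.array([.5216,-.0941])
q=P.reshape(-1,3); r=q[:,:2]-c; u,v=r@lx,r@ax
m=(abs(u)<.03)&(abs(v)<.12)&(q[:,2]>.1)&(q[:,2]<.113);print(np.percentile(v[m],[1,99]),v[m].max())
E
```

```text
position: [0.5269, -0.1979, 0.0695]
ft_force: [-4.0, -2.3, 4.8]
position: [0.5268, -0.1971, 0.0695]
ft_force: [-4.1, -3.1, 3.5]
[-0.05165966  0.08408188] 0.08449634440492146
```

```bash
python3 drive.py '0.0005 0 0 0 0 0;0.001 0 0 0 0 0;0.001 0 0 0 0 0'|grep -E "pos|ft"; python3 drive.py '0.0005 0 0 0 0 0;0.001 0 0 0 0 0;0.001 0 0 0 0 0'|grep -E "pos|ft"
```

```text
position: [0.5268, -0.1971, 0.0695]
ft_force: [-3.3, -6.8, 1.8]
position: [0.5268, -0.197, 0.0695]
ft_force: [-2.4, -8.9, -0.3]
```

```bash
python3 drive.py '0.0005 0 0 0 0 0;0.001 0 0 0 0 0;0.001 0 0 0 0 0'|grep -E "pos|ft"
```

```text
position: [0.5268, -0.197, 0.0695]
ft_force: [-2.3, -11.4, -1.3]
```

The stop stalled at y=-0.197 with push force climbing, so the plates are home. Release and rise.

```bash
python3 drive.py '0 0 0 0 0 0;0 0 0 0 0 0;0 0 0 0 0 0;0 0 0 0 0 0;0 0 0 0 0 0;0 0 0 0 0 0' 1.0; python3 drive.py '0 0 -0.01 0 0 0;0 0 -0.03 0 0 0;0 0 -0.07 0 0 0;0 0 -0.11 0 0 0;0 0 -0.15 0 0 0;0 0 -0.16 0 0 0;0 0 -0.16 0 0 0'
python3 - <<'E'
from h import *
im,d,P=cloud('wrist'); cv2.imwrite("pics/w2.png",im[:,:,::-1])
ax=np.array([-.0795,.9968]); lx=np.array([.9968,.0795]); c=np.array([.5216,-.0941])
q=P.reshape(-1,3); r=q[:,:2]-c; u,v=r@lx,r@ax
for nm,lo,hi,v0,v1 in(("endstop",.058,.07,.075,.2),("plates",.103,.113,-.12,.12),("block",.052,.065,-.25,-.07),("knob",.088,.098,-.25,-.09)):
    m=(abs(u)<.06)&(q[:,2]>lo)&(q[:,2]<hi)&(v>v0)&(v<v1)
    if m.sum(): print(nm,m.sum(),"u",np.percentile(u[m],[1,50,99]).round(4),"v",np.percentile(v[m],[1,50,99]).round(4))
go(.549,.206,.24,12)
E
```

```text
clock: 7.42
position: [0.5271, -0.1935, 0.0693]
tcp_rot: [0.678, 0.735, 0.0, -0.0]
ft_force: [0.0, -0.4, 0.2]
width: 1.004
gripper_force: 0.0
clock: 8.0
position: [0.5286, -0.1949, 0.2335]
tcp_rot: [0.678, 0.735, 0.002, 0.003]
ft_force: [0.3, -0.1, 0.2]
width: 1.001
gripper_force: 0.0
plates 2995 u [-0.01   -0.0042  0.0017] v [-0.0728 -0.0145  0.0343]
block 1798 u [-0.0289 -0.004   0.0202] v [-0.1189 -0.089  -0.0742]
knob 1108 u [-0.0187 -0.0046  0.0102] v [-0.1177 -0.1036 -0.0905]
d [ 0.3971  0.0534 -0.0087] rot [ 0.0037  0.0004 -0.1293] t 8.05 pos [ 0.5276 -0.1941  0.2312] F [-0.47  0.64 -0.31] w 1.0 gf 0.0
```

```bash
python3 drive.py '0.04 0.0054 -0.009 0 0 -0.065;0.08 0.0107 -0.009 0 0 -0.13;0.12 0.016 -0.009 0 0 -0.13;0.16 0.021 -0.009 0 0 -0.13;0.2 0.027 -0.009 0 0 -0.13;0.24 0.032 -0.009 0 0 -0.13;0.28 0.0374 -0.009 0 0 -0.13;0.32 0.043 -0.009 0 0 -0.13;0.36 0.048 -0.009 0 0 -0.13;0.397 0.0534 -0.009 0 0 -0.13;0.397 0.0534 -0.009 0 0 -0.13;0.397 0.0534 -0.009 0 0 -0.13;0.397 0.0534 -0.009 0 0 -0.13'|grep -E "pos|clock"
python3 - <<'E'
from h import *
im,d,P=cloud('wrist'); cv2.imwrite("pics/w3.png",im[:,:,::-1])
q=P.reshape(-1,3)
m=(abs(q[:,0]-.55)<.06)&(abs(q[:,1]-.207)<.04)&(q[:,2]>.15)&(q[:,2]<.18)
print("clamp",m.sum(),cv2.minAreaRect(q[m][:,:2].astype(np.float32)),q[m][:,2].max())
m=(abs(q[:,0]-.56)<.06)&(abs(q[:,1]-.22)<.08)&(q[:,2]>.075)&(q[:,2]<.086)
print("rail",m.sum(),cv2.minAreaRect(q[m][:,:2].astype(np.float32)))
go(.549,.206,.143,12)
E
```

```text
clock: 9.13
position: [0.5477, 0.2051, 0.2369]
clamp 2118 ((0.5475841760635376, 0.20617017149925232), (0.05525600165128708, 0.024147842079401016), 11.344120025634766) 0.1738376175452826
rail 2458 ((0.5450491309165955, 0.2201319932937622), (0.03702130541205406, 0.1639770269393921), 7.44577693939209)
d [0.0016 0.0015 0.0943] rot [-0.0017  0.0012 -0.0012] t 9.18 pos [0.548  0.2043 0.2374] F [-0.24  0.78  0.09] w 0.998 gf 0.0
```

View pics/w3.png

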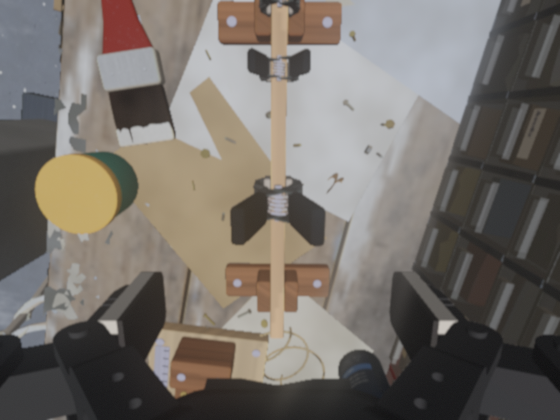

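The wrist view shows the large clamp grips from column 232 to 325 at row ~215, centred at 278 and square to the fingers. The small clamps sit well clear at row ~65. Descend and squeeze.

```bash
python3 drive.py '0.0015 0 0.02 0 0 0;0.0015 0 0.045 0 0 0;0.0015 0 0.07 0 0 0;0.0015 0 0.09 0 0 0;0.0015 0 0.097 0 0 0;0.0015 0 0.097 0 0 0;0.0015 0 0.097 0 0 0' ; python3 drive.py '0 0 0 0 0 0;0 0 0 0 0 0;0 0 0 0 0 0;0 0 0 0 0 0;0 0 0 0 0 0;0 0 0 0 0 0;0 0 0 0 0 0;0 0 0 0 0 0;0 0 0 0 0 0;0 0 0 0 0 0;0 0 0 0 0 0;0 0 0 0 0 0' 0 35; python3 -c "
from h import *
im,d,P=cloud('side'); c=im[100:240,170:300,::-1]; cv2.imwrite('pics/s4.png',cv2.resize(c,None,fx=4,fy=4,interpolation=cv2.INTER_CUBIC))"
```

```text
clock: 9.77
position: [0.5485, 0.2063, 0.1419]
tcp_rot: [0.63, 0.777, -0.0, 0.0]
ft_force: [0.1, 0.5, 1.2]
width: 0.999
gripper_force: 0.0
clock: 10.77
position: [0.548, 0.2075, 0.1412]
tcp_rot: [0.629, 0.777, -0.0, -0.0]
ft_force: [1.2, 0.0, -1.1]
width: 0.283
gripper_force: 37.5
```

View pics/s4.png

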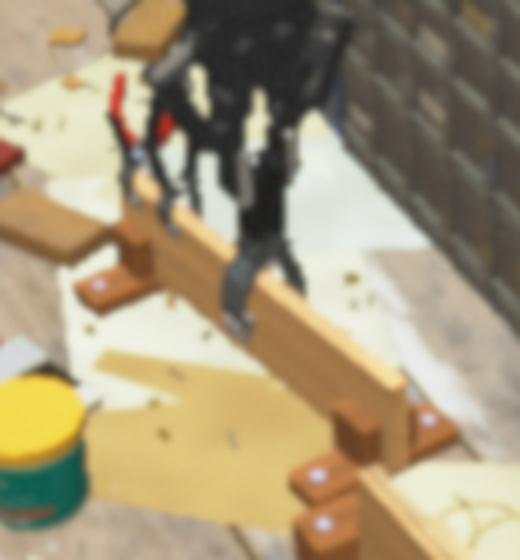

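The side crop shows the fingers squeezing both grips and the jaws standing off the rail faces at crop (238,320) and (295,285). Width 0.28, about 24 mm, matches the end stop. Lift straight up.

```bash
python3 drive.py '0 0 -0.01 0 0 0;0 0 -0.02 0 0 0;0 0 -0.035 0 0 0;0 0 -0.055 0 0 0;0 0 -0.08 0 0 0;0 0 -0.105 0 0 0;0 0 -0.13 0 0 0;0 0 -0.13 0 0 0;0 0 -0.13 0 0 0;0 0 -0.13 0 0 0'
python3 - <<'E'
from h import *
s=get_state(); p=s["position"]
im,d,P=cloud('side'); cv2.imwrite('pics/s5.png',cv2.resize(im[40:240,150:350,::-1],None,fx=3,fy=3,interpolation=cv2.INTER_CUBIC))
q=P.reshape(-1,3)-p; a=np.radians(12); X=np.array([np.cos(a),np.sin(a)]); Y=np.array([-X[1],X[0]])
u,v=q[:,:2]@X,q[:,:2]@Y
m=(abs(u)<.05)&(abs(v)<.04)&(q[:,2]<.03)&(q[:,2]>-.12)
for z in np.arange(.0,-.12,-.008):
    k=m&(abs(q[:,2]-z)<.004)
    if k.sum()>2: print(z.round(3),k.sum(),"u",np.percentile(u[k],[2,30,50,70,98]).round(4),"v",np.percentile(v[k],[2,50,98]).round(4))
E
```

```text
clock: 11.65
position: [0.5478, 0.2075, 0.2715]
tcp_rot: [0.629, 0.777, 0.0, -0.0]
ft_force: [0.9, -0.7, -1.0]
width: 0.281
gripper_force: 37.5
0.0 44 u [-0.0186 -0.0095 -0.0011  0.0046  0.0157] v [-0.0139 -0.0103 -0.0005]
-0.008 45 u [-0.0121 -0.0102 -0.0062  0.0042  0.0102] v [-0.015  -0.0103  0.0053]
-0.016 50 u [-0.0125 -0.0106 -0.0066  0.0035  0.0088] v [-0.0144 -0.0083  0.0077]
-0.024 36 u [-0.012  -0.0101 -0.0071  0.004   0.009 ] v [-0.015  -0.012   0.0075]
-0.032 57 u [-0.0137 -0.0099 -0.0072  0.0041  0.0115] v [-0.0144 -0.0098  0.0088]
-0.04 58 u [-0.0144 -0.0107 -0.007   0.0012  0.0135] v [-0.0149 -0.0107  0.0094]
-0.048 64 u [-0.0214 -0.0176 -0.0146 -0.0075  0.0166] v [-0.0144 -0.0095  0.0079]
-0.056 47 u [-0.025  -0.0226 -0.0213  0.0106  0.0212] v [-0.0137 -0.0093  0.0112]
-0.064 49 u [-0.0275 -0.0251 -0.0241  0.0192  0.0236] v [-0.0151 -0.0047  0.0092]
-0.072 39 u [-0.027  -0.0252  0.0152  0.0206  0.0223] v [-0.0146 -0.0046  0.0103]
-0.08 58 u [-0.0265 -0.022   0.0144  0.0164  0.0218] v [-0.0139 -0.0063  0.0084]
-0.088 41 u [-0.0256 -0.0241 -0.0219  0.0161  0.02  ] v [-0.0136 -0.0056  0.0099]
-0.096 11 u [-0.0247  0.0165  0.0179  0.0183  0.021 ] v [-0.0132 -0.0036  0.0085]
```

View pics/s5.png

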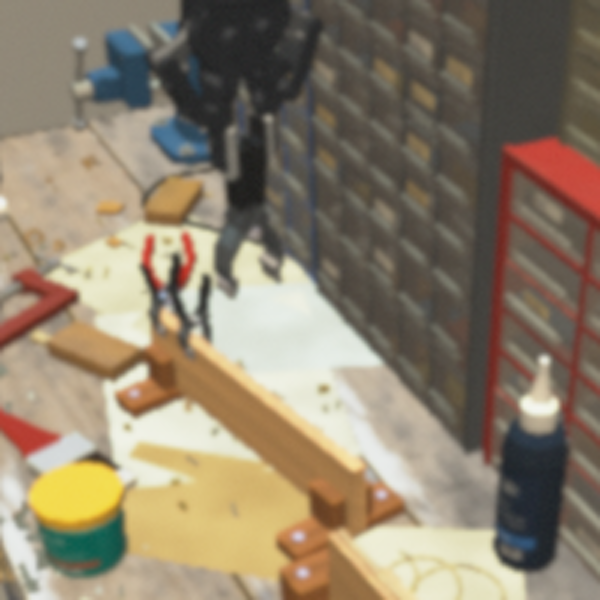

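The clamp hangs open and upright, with jaw tips at crop (230,288) and (272,272), about 96 mm below the TCP. It is clear of the rail and the small clamps stayed put. Next, carry it over the plates.

```bash
python3 -c "
from h import *
go(.5187,-.0888,.265,4.56)"
```

```text
d [-0.2837 -0.0899  0.0059] rot [-1.000e-03  1.000e-04  1.305e-01] t 11.7 pos [0.5475 0.2074 0.2708] F [ 0.02 -0.09 -1.21] w 0.28 gf 37.5
```

```bash
python3 drive.py '-0.014 -0.0045 0.003 0 0 0.02;-0.04 -0.0127 0.006 0 0 0.05;-0.07 -0.0222 0.006 0 0 0.08;-0.1 -0.0317 0.006 0 0 0.1;-0.13 -0.0412 0.006 0 0 0.13;-0.16 -0.0507 0.006 0 0 0.13;-0.19 -0.0602 0.006 0 0 0.13;-0.22 -0.0697 0.006 0 0 0.13;-0.25 -0.0792 0.006 0 0 0.13;-0.27 -0.0856 0.006 0 0 0.13;-0.28 -0.0887 0.006 0 0 0.13;-0.284 -0.09 0.006 0 0 0.13;-0.284 -0.09 0.006 0 0 0.13;-0.284 -0.09 0.006 0 0 0.13'
cat > m.py <<'E'
from h import *
import sys
p=get_state()["position"]; a=np.radians(4.56); X=np.array([np.cos(a),np.sin(a)]); Y=np.array([-X[1],X[0]])
for n in("side","top","wrist"):
    im,d,P=cloud(n); np.savez(n+"9.npz",im=im,P=P)
    q=P.reshape(-1,3); r=q[:,:2]-p[:2]; u,v=r@X,r@Y; h=q[:,2]-p[2]
    k=(abs(u)<.02)&(abs(v)<.1)&(q[:,2]>.103)&(q[:,2]<.113)&(h<-.11)
    if k.sum(): print(n,"plates",k.sum(),"u",np.percentile(u[k],[1,50,99]).round(4),"v",np.percentile(v[k],[1,99]).round(4),"z",np.median(q[k,2]).round(4))
    for z0,z1 in((-.06,-.05),(-.08,-.06),(-.102,-.08)):
        k=(abs(u)<.05)&(abs(v)<.04)&(h<z1)&(h>z0)&(q[:,2]>.113)
        if k.sum(): print(n,"jaws",z0,k.sum(),"u",np.percentile(u[k],[1,99]).round(4),"v",np.percentile(v[k],[1,99]).round(4),"hmin",h[k].min().round(4))
cv2.imwrite(sys.argv[1],cv2.resize(np.load("side9.npz")["im"][130:330,200:400,::-1],None,fx=3,fy=3,interpolation=cv2.INTER_CUBIC))
go(.5187,-.0888,.177,4.56)
E
python3 m.py pics/s6.png
```

```text
clock: 12.87
position: [0.5193, -0.0877, 0.2648]
tcp_rot: [0.678, 0.735, -0.0, -0.0]
ft_force: [0.4, 0.6, -1.5]
width: 0.281
gripper_force: 37.6
side plates 441 u [-0.0066 -0.0009  0.0062] v [-0.0821  0.0769] z 0.1077
side jaws -0.06 86 u [-0.0246  0.021 ] v [-0.0136  0.0109] hmin -0.0597
side jaws -0.08 172 u [-0.0274  0.0232] v [-0.0135  0.0112] hmin -0.0798
side jaws -0.102 96 u [-0.0261  0.0205] v [-0.0136  0.0102] hmin -0.0955
top plates 46 u [-0.0037  0.0019  0.0072] v [0.0577 0.0778] z 0.1076
wrist plates 2001 u [-0.0065 -0.0008  0.0049] v [-0.08    0.0768] z 0.1081
wrist jaws -0.06 581 u [-0.0252  0.0216] v [-0.0109  0.0119] hmin -0.0599
wrist jaws -0.08 506 u [-0.0277  0.024 ] v [-0.01    0.0121] hmin -0.08
wrist jaws -0.102 96 u [-0.0267  0.022 ] v [0.0095 0.0122] hmin -0.094
d [-0.0013 -0.0009  0.088 ] rot [-0.0004 -0.0003  0.0028] t 13.02 pos [ 0.5195 -0.0874  0.265 ] F [-0.7  -0.3  -0.37] w 0.279 gf 37.6
```

View pics/s6.png

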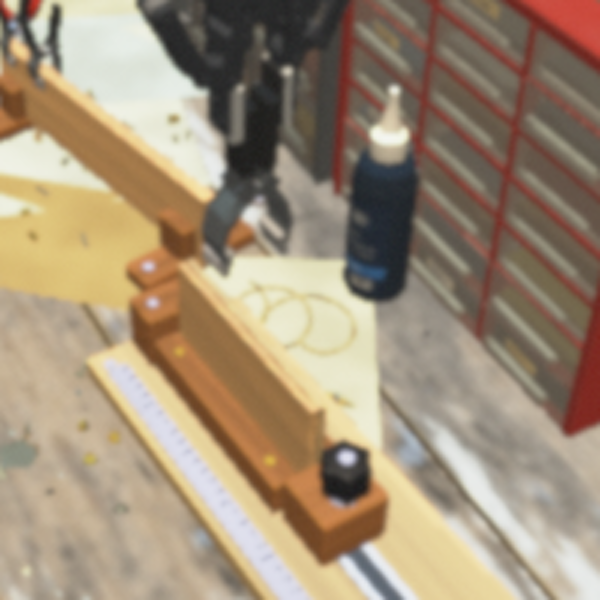

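The stop block sits flush against the plates' end at crop (325,460), and the open clamp hangs above them with jaws at (215,260) and (275,240). The side and wrist views both put the jaws about 1.7 mm to -x and 2 mm to +y of the plates' middle, so I'll correct by that and descend.

```bash
python3 drive.py '-0.001 0.001 0.005 0 0 0;-0.002 0.0017 0.012 0 0 0;-0.002 0.0017 0.02 0 0 0;-0.002 0.0017 0.028 0 0 0;-0.002 0.0017 0.036 0 0 0;-0.002 0.0017 0.044 0 0 0;-0.002 0.0017 0.052 0 0 0;-0.002 0.0017 0.06 0 0 0;-0.002 0.0017 0.068 0 0 0;-0.002 0.0017 0.075 0 0 0;-0.002 0.0017 0.081 0 0 0;-0.002 0.0017 0.085 0 0 0;-0.002 0.0017 0.088 0 0 0;-0.002 0.0017 0.088 0 0 0;-0.002 0.0017 0.088 0 0 0;-0.002 0.0017 0.088 0 0 0'; sed -i 's/(h<-.11)/((abs(v)>.02))/; s/&(q\[:,2\]>.113)/\&(abs(u)>.009)/' m.py; python3 m.py pics/s7.png
```

```text
clock: 14.35
position: [0.5213, -0.0909, 0.1776]
tcp_rot: [0.678, 0.735, 0.0, 0.0]
ft_force: [-0.8, -0.0, -1.2]
width: 0.277
gripper_force: 37.6
side plates 309 u [-0.008  -0.003   0.0044] v [-0.0788  0.0801] z 0.1076
side jaws -0.06 70 u [-0.0249  0.0204] v [-0.0135  0.0112] hmin -0.0598
side jaws -0.08 144 u [-0.0273  0.0235] v [-0.0135  0.0107] hmin -0.0799
side jaws -0.102 74 u [-0.026   0.0217] v [-0.0196  0.0096] hmin -0.0942
top plates 14 u [-0.0038  0.0017  0.0052] v [0.0742 0.0812] z 0.1079
wrist plates 3322 u [-0.0084 -0.0022  0.0032] v [-0.0765  0.0808] z 0.108
wrist jaws -0.06 598 u [-0.0253  0.0214] v [-0.0112  0.0117] hmin -0.06
wrist jaws -0.08 505 u [-0.0279  0.0236] v [-0.0101  0.0119] hmin -0.08
wrist jaws -0.102 99 u [-0.0269  0.0219] v [0.0092 0.012 ] hmin -0.0938
d [ 0.0023 -0.0024  0.0006] rot [ 0.0006 -0.0001  0.0005] t 14.5 pos [ 0.5213 -0.0909  0.1776] F [-0.18  0.07 -0.03] w 0.284 gf 37.6
```

View pics/s7.png

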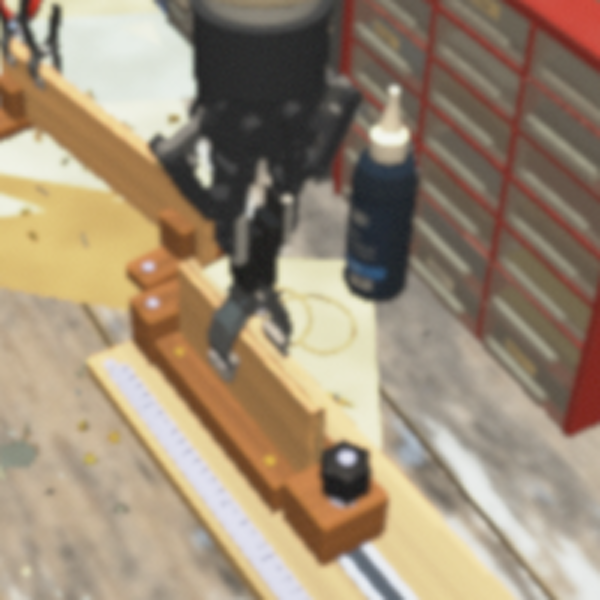

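The clamp straddles the plates with a jaw on each side at crop (222,350) and (278,330). It is centred within about 1 mm across, 1.6 mm along, with no contact force and the plates unmoved. I'm handing it in.

```bash
python3 -c "
from bench import env, eyes, get_state
print(env.finish_job())"
```

```text
the job is handed in; nothing more can be done
None
```

The stop holds the plates snugly against the end stop, and the large clamp is held squeezed open astride the middle of their top edge, jaws clear of both faces; handed in at about 14.5 s.

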